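# Light a bulb on the lamp tester with its hold-to-run key switch

## Robot

A 7-joint arm with a two-finger parallel gripper is mounted at the origin on the work surface. World frame = base frame: x ahead of the robot, y to its left, z up, the work surface at z = 0. Lengths are in m, angles in rad, forces in N, time in s.
With the tool pointing down it reaches from about 0.4 to 0.85 m from the base axis. Payload 10.4 kg.
Tool frame: the origin (TCP) lies midway between the tips of the shut fingers; the grasp point (between the pads) lies 19 mm behind it; x points along the fingers, y is the direction in which the jaws open and shut, and the axes are right-handed (so a half turn about x gives the same grasp; the last joint's range is limited). The gripper opens to 87 mm and grips with 3 to 60 N. Pads are 19 mm wide; open, the fingers measure 117 mm over their backs; the gripper's body (75 mm by 190 mm) begins 51 mm behind the grasp point.
Start: joints at [1.114, 0.332, -0.065, 1.46, 0.022, 1.35, -0.088], TCP at [0.263, -0.567, 0.191] pointing down, gripper open.
Joint ranges: [-2.6, 2.6], [-0.5, 2.12], [-1.47, 1.34], [0.16, 2.42], [-1.27, 4.41], [0.06, 2.06], [-2.6, 2.6]. Speed limits (rad/s): [2.22, 2.22, 2.79, 2.79, 3.14, 3.14, 3.14].

## Interface

Orientations are given as a unit quaternion [x, y, z, w].
In Python, from bench import * gives the robot as it stands.
- The arm moves only by the shell command python3 -m inch 'ROWS' [FORCE]. ROWS is JSON, a list that holds one entry, the list of rows, each a list of 7 numbers: the shift along the world's x, y, z each as a share of 120 mm, from -1 to 1, then the turn, a rotation vector about the world's x, y, z each as a share of 2 pi rad, from -1 to 1, then the closure, from 0 (fully open) to 1 (shut). A call has 1 to 10 rows; each row is the pose to reach, as a shift and turn from the pose commanded when the call began, turning the shorter way round; what a row does not reach only later rows make up. A row lasts 1/10 s, in which the tool goes at most 50 mm and 8.59 degrees, less where a joint would pass 70% of its speed; a pose out of reach is approached as far as the arm can. A call with a number of a shift or a turn outside -1 to 1 is refused whole. A call with a gripper value outside its range is refused whole. The fingers move at their own pace and stop on an object; FORCE is the grip in N (left out, the last holds). Time passes only in rows, so rows that repeat a pose let the fingers close. It gives the time, the measured TCP pose, the force and the opening at its end, in the units of the state.
- read_state(): the state, without advancing time (a new reading comes with each control period).
- camera(name): name is "side" or "top" or "wrist"; returns the picture (420x560x3 uint8, red, green, blue); there is no depth.
- get_calibration(name): a dict with "fx", "fy", "cx", "cy" (pixels), "xyz" and "attitude" of the camera in the world. Camera axes: x right, y up, looking along -z (the intrinsics and any distortion apply to the point x, -y, -z); pixel columns grow to the right and rows downward; lengths in m; the calibration is good to about 2 mm. A picture is of the moment at which its call begins: read the wrist's pose just before it. get_calibration takes no time and is no camera call; for the wrist camera it gives the pose at the moment of the call.
- close_job(): hands the job in, once; it reports no verdict.
The state is a dict: "time": time; "joint_positions": joint angles; "joint_vel": joint speeds; "joint_torque": joint torques, N m; "ee_pos": TCP position; "eef_rot": TCP orientation; "ft_force": force on the tool from outside, world axes, zero at the start; "torque": the same for the moment, N m; "width": finger opening in m.
Only numpy, scipy, OpenCV 4.12 (cv2) and the standard library are available. Lean on these libraries where they do the work, as an engineer would, in place of code of your own. Each camera call takes 0.05 s, during which the arm holds its last target.

## Task

Take the key with the tall rectangular head out of the key stand and put it fully home in the key switch of the white lamp tester; its pins are sticky, so ease the key in and wiggle it from side to side where it catches. Then turn it a quarter turn clockwise (seen from above) against the return spring, to its stop, and keep holding it there: the job finishes with the key still held in the gripper, still turned. Leave the round-headed till key and the other goods on the counter where they stand.

Things in the scene. Friction and masses are not known exactly. Their poses are not given: they have to be found in the camera images.
- test_key: The tester's key, 40 g, upright in the stand, blade down: black plastic head with square corners, 26 wide x 10 thick x 36 tall (mm), on a steel shank 37 long. Origin: blade tip. z runs up the key; x along the width of head and blade, y through the thickness. Shoulder (head's flat underside) at z = 37, head top at z = 73 mm. Same both ways round: a half turn about z makes no difference.
- key_grip (a point): Point inside the test key's head, on its axis, 62 mm above the tip, 25 mm above the shoulder and 11 mm below the head's top: a good place to grip, across the 10 mm thickness (key's y); fingertips reaching under 25 mm below it stay clear of what the shoulder rests on.
- key_shoulder (a point): Centre of the underside of the test key's head, 37 mm above the tip; it rests on the stand's top at the start and on lock_face when home. Below it: 14 mm of round neck, 4.8 mm diameter, then the blade, 12 (key's x) x 4 mm, the last 7 mm of which taper to 4.5 x 2 mm at the tip.
- lock_face (a point): Centre of the key switch's steel face, on its vertical axis, 79 mm above the counter, 4 mm above the tester's top. Axes as the tester's. At rest the keyway, a slot 13.5 x 5.5 mm, runs along the tester's x: the key's x must lie along it (either way round). Its mouth is dished: 19.5 x 10.5 mm at the face, narrowing to the slot 4 mm down.
- lock_seat (a point): Point on the switch's axis 37 mm below its face, where the tip is when the key is home. Sticky pins stand in the keyway 17, 23 and 29 mm below the face, on alternate ends of the slot. Each gives way to a straight push of about 8 to 20 N, or a lighter one while the key is rocked 1 mm to and fro along the slot. Only within 3 mm of home can the key turn; once turned it cannot be pulled out.
- switch_plug (a joint): Rotor of the key switch: 0 at rest, growing clockwise seen from above, stop at 1.57 rad (a quarter turn). A spring pulls it back to 0, with 0.02 N m at rest and 0.08 N m at the stop, so it returns when let go. The key has about 0.13 rad of play in the slot before it drives the rotor.
- tester: Lamp tester, fixed: white steel case 190 (its x) x 320 (its y) x 75 mm, aluminium top. Origin: centre of underside; z up. On top, (x, y) in mm: key switch, a round steel bezel 37 across, at (-30, -100); holder with a bulb, 60 across, up to 198 above the counter, at (20, 115); empty holders, up to 28 above the case, at (45, 40) and (-45, 50); fuse cap and lens under 10 at (55, -45), (55, -100).
- key_stand: Dark wood block, fixed, 56 (its x) x 112 (its y) x 45 mm; origin: centre of its underside, z up. Two slots in its top, 14.5 mm along its y, 6.5 mm along its x, 40 mm deep, at y = -28 and +28 mm; one holds the test key, the other the till key (which is where varies), each with its width along the block's y.
- till_key: The other key in the stand, to be left alone: round black head, a disc 24 mm across and 8 thick, its top 27 mm above the stand (the test key's is 36 mm above it). Origin at the blade's tip, 30 mm below the stand's top.
- bulb_carton: White bulb carton, 70 x 70 x 120 mm, upright; bystander. Origin: centre of its underside.
- lamp_base: Brass lamp base without its shade, foot 116 mm across, 185 mm tall; bystander. Origin: centre of its underside.
- flat_pack: Low cardboard box, 90 x 160 x 40 mm; bystander. Origin: centre of its underside.
Mind the look-alikes: they are no part of the job. There is more than one size of the key_stand; the job needs the middle-sized.

How it is judged:
By the outcome, as a careful person would: the job done as asked, in the order asked, and still so for the second after the job is handed in, while the arm keeps its last pose, push and grip.
It also fails if it takes over 54 s, if anything falls off the work surface, if the arm or the gripper's body presses on something with over 40 N, if the wrist force passes 120 N, or if a joint passes its speed limit or range.

## Working session

There is one attempt and no reset: what is moved stays moved. The work goes in short steps, Python scripts to look and compute and a shell command to move; the robot and the scene stay as the last step left them, time stands still between calls to the robot, and variables do not carry over. Pictures are saved under pics/ and viewed, and the job is handed in when it is done.

```bash
mkdir -p pics; ls; cat > h.py <<'E'
from bench import *
import numpy as np, cv2
E
python3 - <<'E'
from h import *
s=read_state(); print(s)
for n in ("side","top","wrist"):
    print(n,get_calibration(n)); cv2.imwrite(f"pics/{n}0.png",camera(n)[...,::-1])
E
```

```text
pics
{'time': 0.0, 'joint_positions': array([ 1.11439247,  0.33286789, -0.06468077,  1.46091765,  0.02163726,
        1.34989767, -0.08852861]), 'joint_vel': array([ 8.39978629e-05, -6.59276047e-04,  9.96733706e-04,  1.25277313e-03,
        6.36059578e-04,  3.42716643e-04, -4.07343252e-04]), 'joint_torque': array([-1.75405632e-03, -6.23254108e+01,  2.36918457e-02, -3.89905894e+01,
       -6.13613147e-02,  3.95072834e-02,  1.35726013e-04]), 'ee_pos': array([ 0.26249727, -0.56674207,  0.19016772]), 'eef_rot': array([-0.69039711, -0.15263866,  0.69068223, -0.15169484]), 'ft_force': array([-0.31520699, -0.38301534, -0.5335868 ]), 'torque': array([-0.02485596, -0.06237228,  0.01290419]), 'width': 0.08728485416576576}
side {'fx': 449.57297393113623, 'fy': 449.57297393113623, 'cx': 280.74397230059714, 'cy': 204.56486331380708, 'xyz': array([0.35493298, 1.02327954, 0.78130285]), 'attitude': array([-0.04045148,  0.47340575,  0.87546229, -0.0884107 ])}
top {'fx': 429.47562043788207, 'fy': 429.47562043788207, 'cx': 279.1535788562251, 'cy': 217.89847539408723, 'xyz': array([0.33382874, 0.01973726, 1.23961098]), 'attitude': array([ 0.05715384, -0.06747822, -0.70416244,  0.70451074])}
wrist {'fx': 309.7045656596071, 'fy': 309.7045656596071, 'cx': 286.92058689575373, 'cy': 209.44693550678755, 'xyz': array([ 0.32832608, -0.53714458,  0.38376198]), 'attitude': array([-0.11151878,  0.07190104, -0.53381319,  0.8351271 ])}
```

View pics/side0.png

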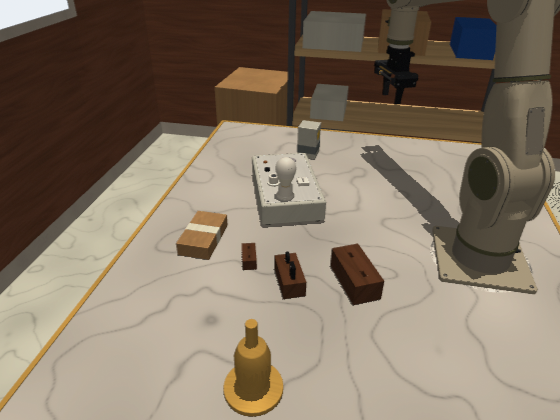

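View pics/top0.png

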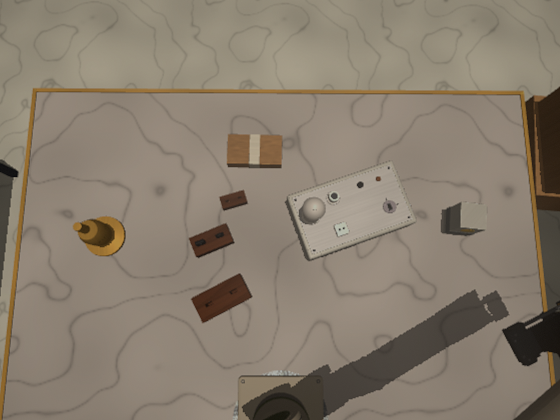

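View pics/wrist0.png

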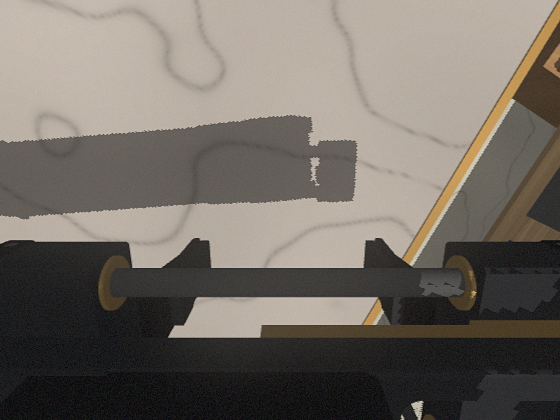

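The top view shows the middle stand at about (212,240), holding both keys. The tester is centred at (351,211) with its key switch at (390,206). The side view shows the keys at about (290,264). I'll zoom in on these next.

```bash
python3 - <<'E'
import cv2,numpy as np
t=cv2.imread('pics/top0.png');s=cv2.imread('pics/side0.png')
a=cv2.resize(t[215:265,180:245],None,fx=6,fy=6,interpolation=2)
b=cv2.resize(t[150:265,280:425],None,fx=5.5,fy=5.2,interpolation=2)
c=cv2.resize(s[240:305,265:315],None,fx=8,fy=8,interpolation=2)
cv2.imwrite('pics/a.png',a);cv2.imwrite('pics/b.png',b);cv2.imwrite('pics/c.png',c)
E
```

```text
(no output)
```

View pics/a.png

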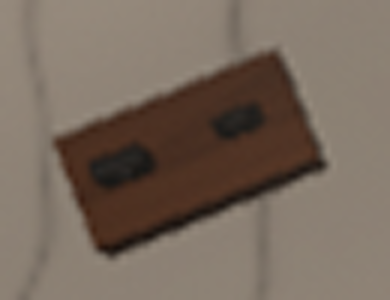

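View pics/b.png

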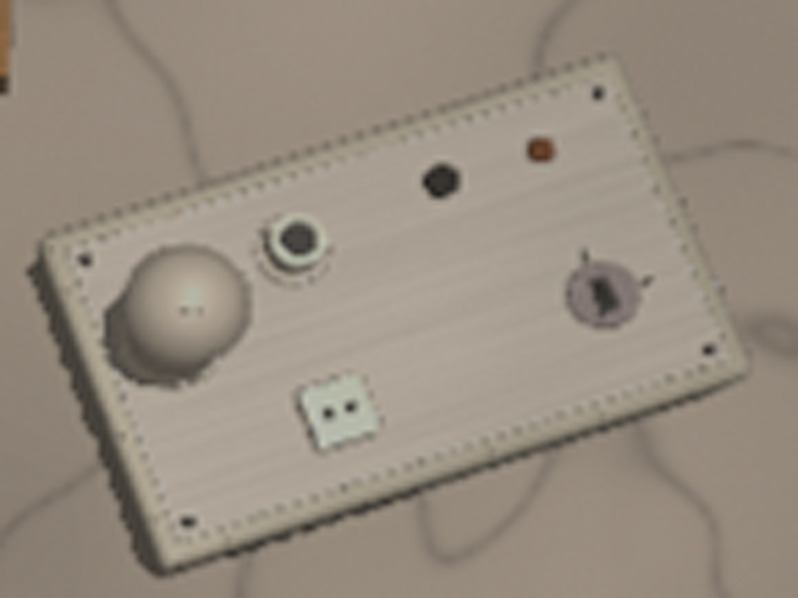

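View pics/c.png

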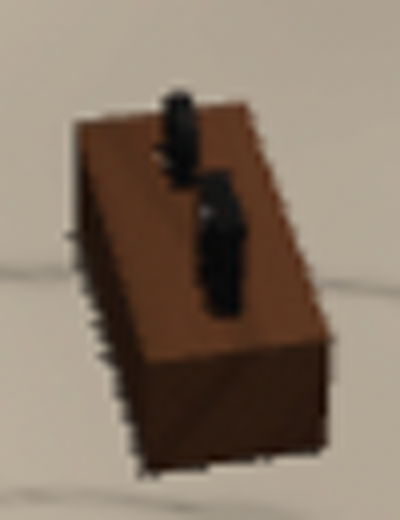

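The test key is the left one in the top view, at crop (122,165), and it is the taller, nearer one in the side view. The lock slot is at crop b (603,295). Next I'll cast rays to get positions.

```bash
cat >> h.py <<'E'
from scipy.spatial.transform import Rotation as R
def ray(cal,u,v):
    d=np.array([(u-cal['cx'])/cal['fx'],-(v-cal['cy'])/cal['fy'],-1.])
    return np.array(cal['xyz']),R.from_quat(cal['attitude']).apply(d)
def onz(cal,u,v,z):
    o,d=ray(cal,u,v); return o+d*(z-o[2])/d[2]
def proj(cal,p):
    q=R.from_quat(cal['attitude']).inv().apply(np.array(p)-cal['xyz'])
    return np.array([cal['cx']+cal['fx']*q[0]/-q[2],cal['cy']-cal['fy']*q[1]/-q[2]])
E
python3 - <<'E'
from h import *
T=get_calibration('top');S=get_calibration('side')
np.set_printoptions(precision=4,suppress=True)
A=lambda u,v:(180+u/6-.4,215+v/6-.4)
B=lambda u,v:(280+u/5.5-.4,150+v/5.2-.4)
C=lambda u,v:(265+u/8-.45,240+v/8-.45)
st=[onz(T,*A(*p),.045) for p in [(55,140),(275,50),(325,160),(105,248)]]
print('stand',st,np.mean(st,0)); 
for i in range(4): print(np.linalg.norm(st[i]-st[(i+1)%4]))
te=[onz(T,*B(*p),.075) for p in [(45,242),(612,60),(745,368),(165,568)]]
print('tester',te,np.mean(te,0))
for i in range(4):
    d=te[(i+1)%4]-te[i]; print(np.linalg.norm(d),np.degrees(np.arctan2(d[1],d[0])))
print('lock top',onz(T,*B(603,295),.079))
print('lock top bezel',onz(T,*B(604,293),.079))
print('key top',onz(T,*A(122,165),.075), 'till', onz(T,*A(238,122),.065))
print('stand side',[onz(S,*C(*p),.045) for p in [(78,122),(248,104),(328,340),(145,360)]])
print('key top face side',onz(S,*C(220,187),.081))
E
```

```text
stand [array([0.4896, 0.2547, 0.045 ]), array([0.5322, 0.1534, 0.045 ]), array([0.4803, 0.129 , 0.045 ]), array([0.4393, 0.2299, 0.045 ])] [0.4854 0.1918 0.045 ]
0.1099686861301974
0.057314215830632925
0.10887183641599724
0.05608661520360865
tester [array([ 0.6031, -0.0215,  0.075 ]), array([ 0.7054, -0.314 ,  0.075 ]), array([ 0.5353, -0.3732,  0.075 ]), array([ 0.429 , -0.0799,  0.075 ])] [ 0.5682 -0.1971  0.075 ]
0.30995501547579285 -70.7141627146058
0.18014019308176363 -160.81943375591493
0.3119927086402268 109.92645068362559
0.18364317441524905 18.55288818278383
lock top [ 0.5739 -0.3023  0.079 ]
lock top bezel [ 0.575  -0.3028  0.079 ]
key top [0.4743 0.2181 0.075 ] till [0.4954 0.1674 0.065 ]
stand side [array([0.5333, 0.1529, 0.045 ]), array([0.4818, 0.1327, 0.045 ]), array([0.4404, 0.2358, 0.045 ]), array([0.4918, 0.2553, 0.045 ])]
key top face side [0.4773 0.216  0.081 ]
```

```bash
cat >> h.py <<'E'
np.set_printoptions(precision=4,suppress=True)
def st():
    s=read_state(); m=R.from_quat(s['eef_rot']).as_matrix()
    print('t',round(s['time'],2),'tcp',s['ee_pos'],'jawyaw',round(np.degrees(np.arctan2(m[1,1],m[0,1])),2),'toolx',m[:,0],'F',s['ft_force'],'M',s['torque'],'w',round(s['width'],4),'q',s['joint_positions'])
    return s
E
python3 -c "
from h import *
st()"; python3 -m inch '[[[0,0.5,1,0,0,0,0.5],[0,1,1,0,0,0,0.5],[0.2,1,1,0,0,0,0.5]]]' 20
```

```text
t 0.15 tcp [ 0.2626 -0.5668  0.1904] jawyaw -65.14 toolx [-0.0005  0.0009 -1.    ] F [ 0.607  -0.2968 -0.3487] M [-0.0058  0.0019  0.0147] w 0.087 q [ 1.1144  0.3327 -0.0647  1.4607  0.0216  1.3499 -0.0885]
time: 0.45
ee_pos: [0.2765, -0.4671, 0.2965]
eef_rot: [-0.691, -0.151, 0.691, -0.151]
ft_force: [1.4, -0.6, 0.3]
width: 0.0704
```

```bash

python3 -m inch '[[[0.2,0.35,0,0,0,0.02,0.5],[0.4,0.7,0,0,0,0.04,0.5],[0.6,1,0,0,0,0.06,0.5]]]'
python3 -m inch '[[[0.1,0.35,0,0,0,0.02,0.5],[0.2,0.7,0,0,0,0.04,0.5],[0.3,1,0,0,0,0.06,0.5]]]'
python3 -m inch '[[[0.1,0.35,0,0,0,0.02,0.5],[0.2,0.7,0,0,0,0.04,0.5],[0.3,1,0,0,0,0.06,0.5]]]'
python3 -m inch '[[[0.05,0.35,0,0,0,0.02,0.5],[0.1,0.7,0,0,0,0.04,0.5],[0.15,1,0,0,0,0.06,0.5]]]'
python3 -m inch '[[[0.05,0.35,0,0,0,0,0.5],[0.1,0.7,0,0,0,0,0.5],[0.1,1,0,0,0,0,0.5]]]'
python3 -m inch '[[[0,0.2,-0.3,0,0,0,0.5],[0,0.4,-0.6,0,0,0,0.5],[0,0.4,-0.6,0,0,0,0.5]]]'
python3 -c "
from h import *
s=st();T=get_calibration('wrist');print(T)
cv2.imwrite('pics/w1.png',camera('wrist')[...,::-1])
print(proj(T,[.4747,.218,.081]),proj(T,[.574,-.302,.079]))"
```

```text
time: 0.75
ee_pos: [0.351, -0.3453, 0.2955]
eef_rot: [0.649, 0.28, -0.649, 0.281]
ft_force: [1.6, 0.1, -0.0]
width: 0.0484
time: 1.05
ee_pos: [0.3865, -0.2252, 0.2952]
eef_rot: [-0.585, -0.397, 0.585, -0.398]
ft_force: [0.6, -0.8, 0.6]
width: 0.0438
time: 1.35
ee_pos: [0.4224, -0.1052, 0.2953]
eef_rot: [0.5, 0.5, -0.5, 0.5]
ft_force: [1.0, -0.7, 0.3]
width: 0.0439
time: 1.65
ee_pos: [0.4401, 0.0148, 0.2953]
eef_rot: [0.397, 0.585, -0.397, 0.585]
ft_force: [-0.1, -0.1, 0.2]
width: 0.0436
time: 1.95
ee_pos: [0.4522, 0.1346, 0.2952]
eef_rot: [0.399, 0.584, -0.399, 0.584]
ft_force: [0.3, 0.5, -0.4]
width: 0.0433
time: 2.25
ee_pos: [0.4492, 0.1828, 0.2191]
eef_rot: [0.396, 0.586, -0.399, 0.583]
ft_force: [-0.6, -0.9, 1.0]
width: 0.0436
t 2.25 tcp [0.4492 0.1828 0.2191] jawyaw 21.53 toolx [-0.0062 -0.0003 -1.    ] F [-0.6439 -0.9199  1.017 ] M [ 0.0105 -0.0572 -0.0161] w 0.0436 q [ 0.3535  0.0716 -0.8564  1.7335  0.0524  1.3671 -0.1368]
{'fx': 309.7045656596071, 'fy': 309.7045656596071, 'cx': 286.92058689575373, 'cy': 209.44693550678755, 'xyz': array([0.4253, 0.249 , 0.4128]), 'attitude': array([-0.1293, -0.0206,  0.1854,  0.9739])}
[321.5928 171.5012] [246.7924 513.1884]
```

View pics/w1.png

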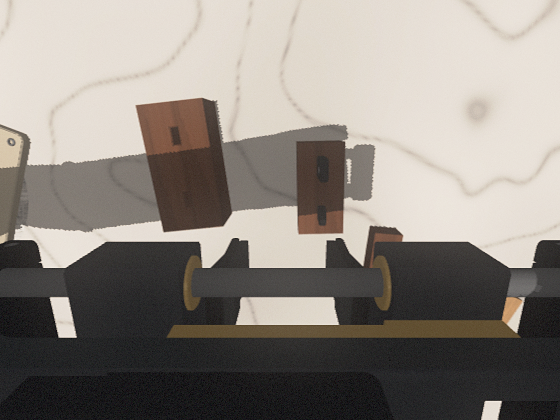

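The wrist view shows the stand at about (320,187), the test key at (321,168) and the till key at (321,215). The prediction was (321.6,171.5), so they agree closely. Next I'll refine the key position.

```bash
python3 - <<'E'
import cv2
t=cv2.imread('pics/w1.png')
cv2.imwrite('pics/d.png',cv2.resize(t[130:245,285:360],None,fx=5,fy=5,interpolation=2))
E
```

```text
(no output)
```

View pics/d.png

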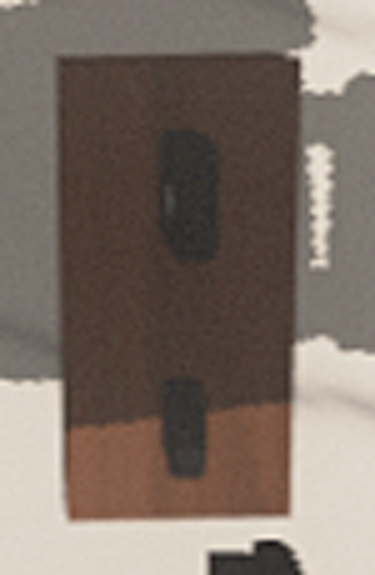

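```bash
python3 - <<'E'
from h import *
T=get_calibration('wrist')
D=lambda u,v:(285+u/5-.4,130+v/5-.4)
c=[onz(T,*D(*p),.045) for p in [(57,57),(300,57),(290,515),(68,520)]]
m=np.mean(c,0);print(c,m)
for i in range(4):
    d=c[(i+1)%4]-c[i]; print(np.linalg.norm(d),np.degrees(np.arctan2(d[1],d[0])))
a=c[0]-c[3]+c[1]-c[2];a/=np.linalg.norm(a);print('key by stand',m+.028*a)
print('keytop',onz(T,*D(193,190),.081))
k=[onz(T,*D(*p),.081) for p in [(164,131),(212,131),(218,258),(170,248)]];print(k)
E
```

```text
[array([0.4405, 0.2349, 0.045 ]), array([0.4933, 0.2556, 0.045 ]), array([0.5372, 0.1515, 0.045 ]), array([0.4856, 0.1297, 0.045 ])] [0.4892 0.1929 0.045 ]
0.056691575492851184 21.40880182710247
0.11299486475981563 -67.10898157207852
0.05600905347695083 -157.12668702394237
0.11444590312272908 113.22322043437852
key by stand [0.4782 0.2187 0.045 ]
keytop [0.4768 0.2208 0.081 ]
[array([0.4661, 0.2301, 0.081 ]), array([0.4756, 0.2338, 0.081 ]), array([0.4877, 0.2092, 0.081 ]), array([0.4771, 0.2074, 0.081 ])]
```

```bash

python3 -m inch '[[[0.12,0.15,-0.3,0,0,0.002,0.5],[0.23,0.3,-0.6,0,0,0.003,0.5],[0.23,0.3,-0.9,0,0,0.003,0.5],[0.23,0.3,-1,0,0,0.003,0.5],[0.23,0.3,-1,0,0,0.003,0.5]]]'
python3 -c "
from h import *
s=st();T=get_calibration('wrist')
cv2.imwrite('pics/w2.png',camera('wrist')[...,::-1])
cv2.imwrite('pics/s2.png',cv2.resize(camera('side')[180:320,220:360,::-1],None,fx=4,fy=4,interpolation=2))
print(proj(T,[.477,.2185,.081]))"
```

```text
time: 2.8
ee_pos: [0.4797, 0.2152, 0.1029]
eef_rot: [0.393, 0.587, -0.395, 0.587]
ft_force: [0.1, 0.0, 0.2]
width: 0.0435
t 2.8 tcp [0.4797 0.2152 0.1029] jawyaw 22.26 toolx [-0.0017 -0.0009 -1.    ] F [0.0826 0.0455 0.2328] M [ 0.0056 -0.0938 -0.0301] w 0.0435 q [ 0.239   0.2953 -0.8553  1.7959  0.2415  1.1615 -0.304 ]
[284.6265 220.4338]
```

View pics/w2.png

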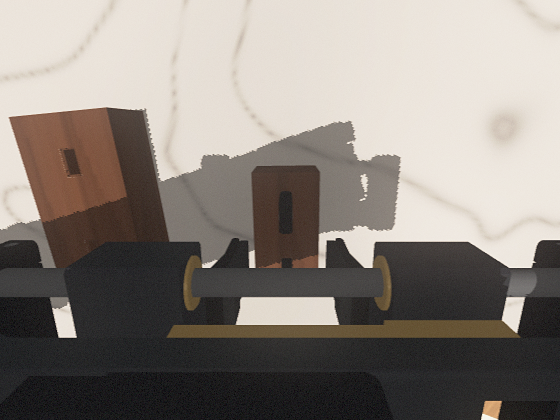

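View pics/s2.png

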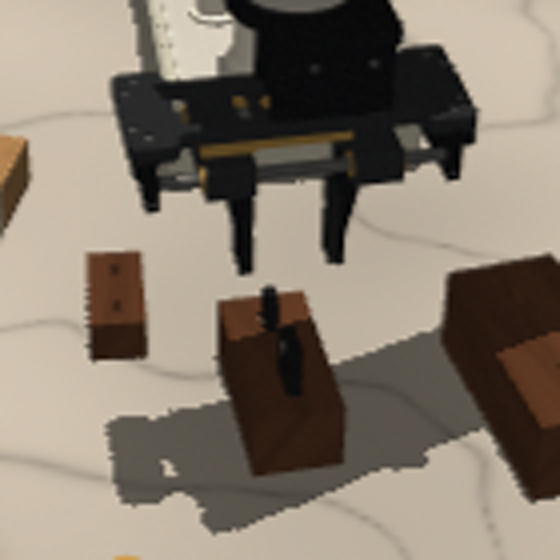

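```bash
python3 - <<'E'
from h import *
T=get_calibration('wrist');print(T['xyz'])
k=np.array([.477,.2185]);a=np.radians(22.5);ax=np.array([-np.sin(a),np.cos(a)]);ay=np.array([np.cos(a),np.sin(a)])
for z in(.081,.045):
  for i,j in((1,1),(1,-1),(-1,-1),(-1,1)): print(z,proj(T,[*(k+.013*i*ax+.005*j*ay),z]))
t=cv2.imread('pics/w2.png')
cv2.imwrite('pics/e.png',cv2.resize(t[155:275,240:335],None,fx=6,fy=5,interpolation=2))
E
```

```text
[0.4546 0.2819 0.2987]
0.081 [289.1025 202.8529]
0.081 [275.2949 202.9171]
0.081 [275.8017 236.7342]
0.081 [289.2024 236.6732]
0.045 [288.7959 192.4614]
0.045 [276.8402 192.5174]
0.045 [277.2412 222.1815]
0.045 [288.8906 222.128 ]
```

View pics/e.png

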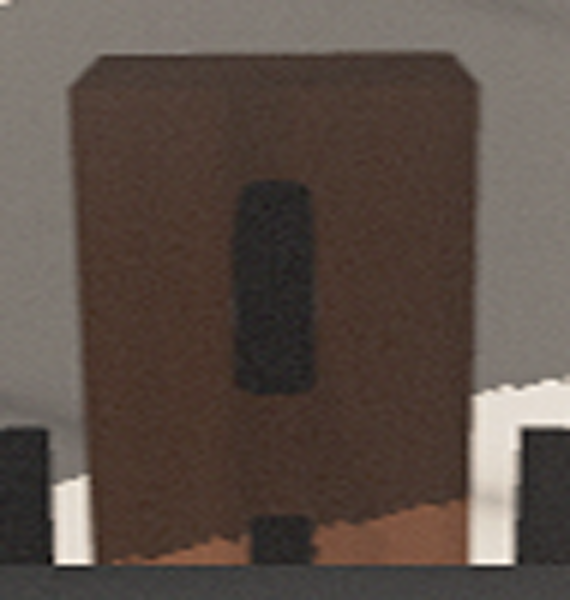

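```bash

python3 -m inch '[[[-0.01,0.035,-0.1,0,0,0,0.5],[-0.01,0.035,-0.25,0,0,0,0.55],[-0.01,0.035,-0.43,0,0,0,0.6],[-0.01,0.035,-0.43,0,0,0,0.6],[-0.01,0.035,-0.43,0,0,0,0.8],[-0.01,0.035,-0.43,0,0,0,0.9],[-0.01,0.035,-0.43,0,0,0,1],[-0.01,0.035,-0.43,0,0,0,1],[-0.01,0.035,-0.43,0,0,0,1],[-0.01,0.035,-0.43,0,0,0,1]]]' 40
python3 -c "
from h import *
st()"
```

```text
time: 3.9
ee_pos: [0.4788, 0.2207, 0.0518]
eef_rot: [0.394, 0.587, -0.394, 0.587]
ft_force: [0.3, -1.4, -0.2]
width: 0.0012
t 3.9 tcp [0.4788 0.2207 0.0518] jawyaw 22.33 toolx [ 0.0003  0.0001 -1.    ] F [ 0.3301 -1.3847 -0.155 ] M [ 0.0515 -0.1556 -0.0267] w 0.0012 q [ 0.2     0.3621 -0.8332  1.8444  0.3041  1.0675 -0.3601]
```

```bash

python3 -c "
from h import *
cv2.imwrite('pics/w3.png',camera('wrist')[...,::-1])
cv2.imwrite('pics/s3.png',cv2.resize(camera('side')[200:320,230:350,::-1],None,fx=5,fy=5,interpolation=2))
cv2.imwrite('pics/t3.png',cv2.resize(camera('top')[190:290,160:280,::-1],None,fx=5,fy=5,interpolation=2))"
```

```text
(no output)
```

View pics/w3.png

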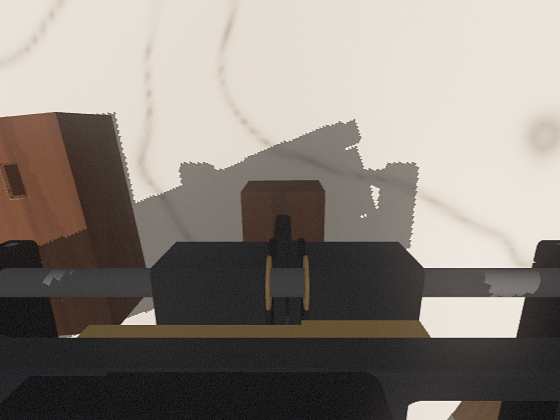

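View pics/s3.png

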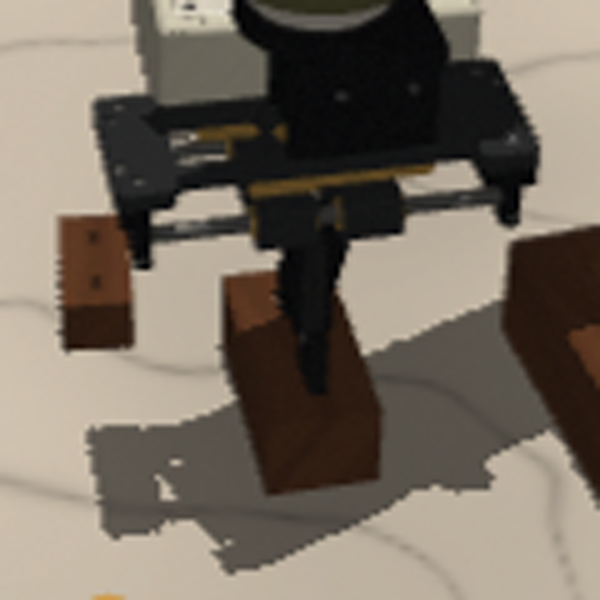

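View pics/t3.png

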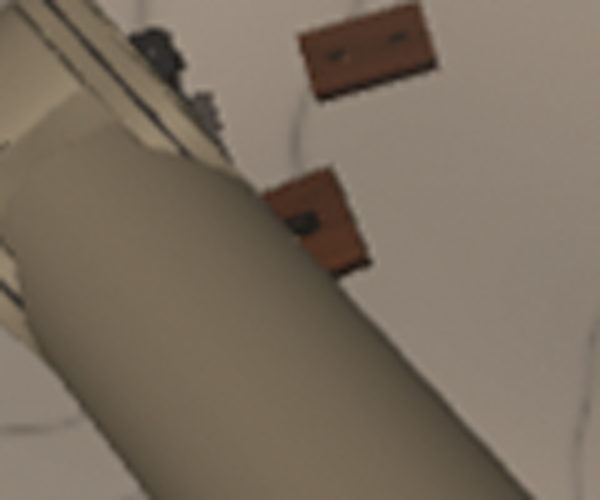

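```bash
python3 - <<'E'
from h import *
T=get_calibration('wrist');s=st()
k=np.array([.4788,.2205]);a=np.radians(22.5);ax=np.array([-np.sin(a),np.cos(a)]);ay=np.array([np.cos(a),np.sin(a)])
for z in(.081,.045):
  for i,j in((1,1),(1,-1),(-1,-1),(-1,1)): print(z,proj(T,[*(k+.013*i*ax+.005*j*ay),z]))
for z in (.052,.071,.1,.12): print('finger edge',z,proj(T,[*(s['ee_pos'][:2]+.0095*ax),z]))
t=cv2.imread('pics/w3.png')
cv2.imwrite('pics/e2.png',cv2.resize(t[170:330,225:345],None,fx=5,fy=3.7,interpolation=2))
S=get_calibration('side')
for z in (.045,.081): print('side',[(proj(S,[*(k+.013*i*ax),z])-[230,200])*5 for i in(1,-1)])
E
```

```text
t 4.05 tcp [0.4787 0.2206 0.0517] jawyaw 22.33 toolx [ 0.0001  0.     -1.    ] F [-0.0035  0.4596 -0.3619] M [ 0.0181 -0.1029  0.0396] w 0.0001 q [ 0.1999  0.3624 -0.8331  1.8445  0.3042  1.0674 -0.3601]
0.081 [294.8878 232.6608]
0.081 [277.0503 232.7095]
0.081 [277.5802 274.9095]
0.081 [294.7458 274.8689]
0.045 [293.6578 214.8023]
0.045 [278.7949 214.8453]
0.045 [279.1841 250.7948]
0.045 [293.5776 250.7577]
finger edge 0.052 [286.1295 222.6908]
finger edge 0.071 [285.9918 232.3625]
finger edge 0.1 [285.7192 251.5044]
finger edge 0.12 [285.4663 269.2683]
side [array([309.4302, 395.5752]), array([297.8128, 359.4598])]
side [array([311.4661, 338.2765]), array([299.5947, 302.6324])]
```

View pics/e2.png

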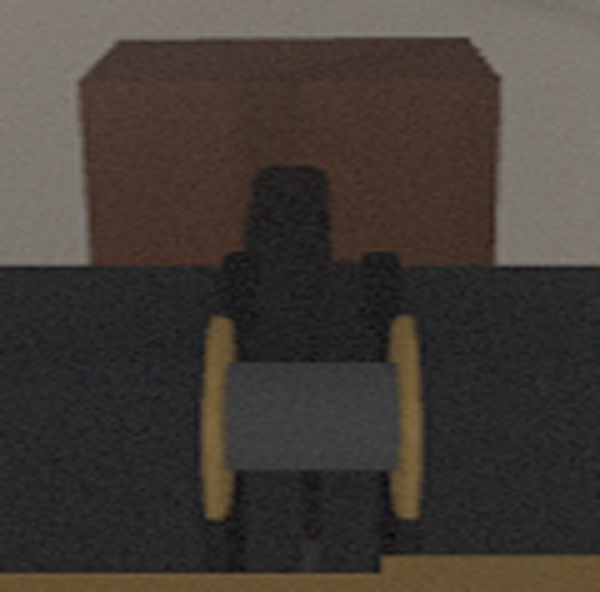

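```bash

python3 -m inch '[[[0,0,0.08,0,0,0,1],[0,0,0.16,0,0,0,1],[0,0,0.16,0,0,0,1]]]'
python3 -c "
from h import *
st()
cv2.imwrite('pics/w4.png',cv2.resize(camera('wrist')[130:330,205:365,::-1],None,fx=4,fy=3,interpolation=2))
cv2.imwrite('pics/s4.png',cv2.resize(camera('side')[200:320,230:350,::-1],None,fx=5,fy=5,interpolation=2))"
```

```text
time: 4.35
ee_pos: [0.4797, 0.2213, 0.0727]
eef_rot: [0.394, 0.587, -0.393, 0.588]
ft_force: [-0.4, -0.0, -0.1]
width: 0.0006
t 4.35 tcp [0.4797 0.2213 0.0727] jawyaw 22.34 toolx [ 0.0027  0.0009 -1.    ] F [-0.3758 -0.0258 -0.1101] M [-0.004  -0.0974  0.0464] w 0.0006 q [ 0.2131  0.3351 -0.845   1.825   0.2801  1.1028 -0.342 ]
```

View pics/w4.png

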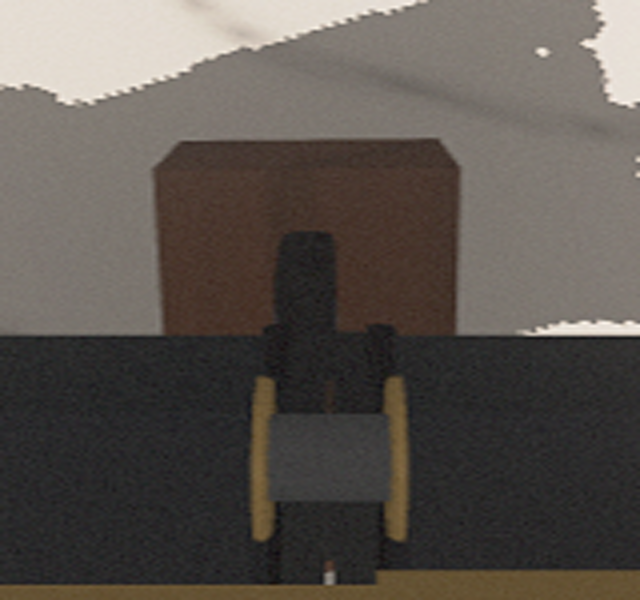

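View pics/s4.png

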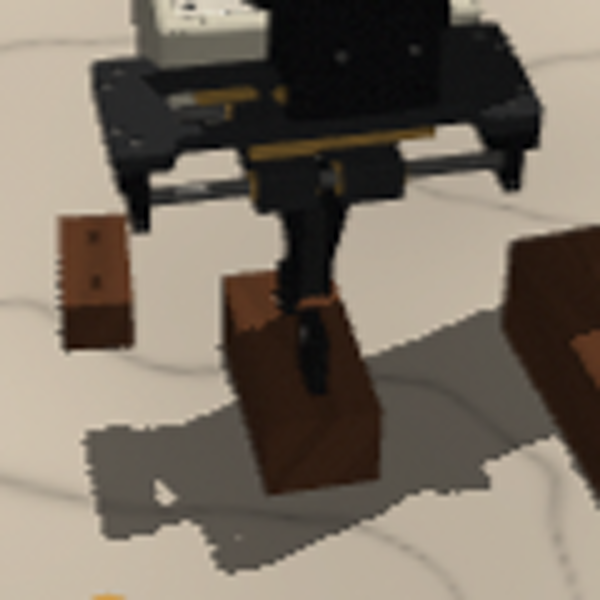

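The key stayed in the stand: the fingers shut beside the head, on the till-key side. Next I'll check the reported TCP against where the fingertips appear in the side view.

```bash
python3 - <<'E'
from h import *
S=get_calibration('side')
l=onz(S,220+243/4,180+270/4,.1029);r=onz(S,220+335/4,180+262/4,.1029);print(l,r,(l+r)/2,'vs .4797 .2152')
print(onz(S,230+313/5,200+300/5,.0727))
print((proj(S,[.4797,.2213,.0727])-[230,200])*5)
T=get_calibration('wrist')
s=read_state();print(R.from_quat(s['eef_rot']).inv().apply(T['xyz']-s['ee_pos']))
E
```

```text
[0.5098 0.1913 0.1029] [0.4568 0.1722 0.1029] [0.4833 0.1818 0.1029] vs .4797 .2152
[0.4793 0.1956 0.0727]
[302.8644 334.4534]
[-0.1935  0.0009 -0.0708]
```

```bash

python3 -m inch '[[[0,0,0.3,0,0,0,1],[0,0,0.6,0,0,0,1],[0,0,0.6,0,0,0,1],[0,0,0.6,0,0,0,1]]]'
python3 -c "
from h import *
s=st()
cv2.imwrite('pics/w5.png',camera('wrist')[...,::-1])
im=camera('side');cv2.imwrite('pics/s5f.png',im[...,::-1]);cv2.imwrite('pics/s5.png',cv2.resize(im[170:290,230:350,::-1],None,fx=5,fy=5,interpolation=2))
T=get_calibration('wrist');S=get_calibration('side')
print(proj(T,s['ee_pos']),(proj(S,s['ee_pos'])-[230,170])*5)
m=R.from_quat(s['eef_rot']).as_matrix()
for d in (.02,.03): print(d,(proj(S,s['ee_pos']-d*m[:,0])-[230,170])*5, (proj(S,s['ee_pos']-[0,d,0])-[230,170])*5)
"
```

```text
time: 4.85
ee_pos: [0.479, 0.2206, 0.1431]
eef_rot: [0.394, 0.587, -0.394, 0.588]
ft_force: [-0.4, 0.2, -1.2]
width: 0.0004
t 4.85 tcp [0.479  0.2206 0.1431] jawyaw 22.32 toolx [ 0.0013 -0.0001 -1.    ] F [-0.4185  0.19   -1.2109] M [-0.0038 -0.0608 -0.0773] w 0.0004 q [ 0.2513  0.2541 -0.8736  1.7476  0.2065  1.2344 -0.2854]
[287.6222 236.7841] [308.4312 366.7918]
0.02 [309.6456 331.9642] [315.8763 340.6825]
0.03 [310.2626 314.2672] [319.5117 327.9334]
```

View pics/w5.png

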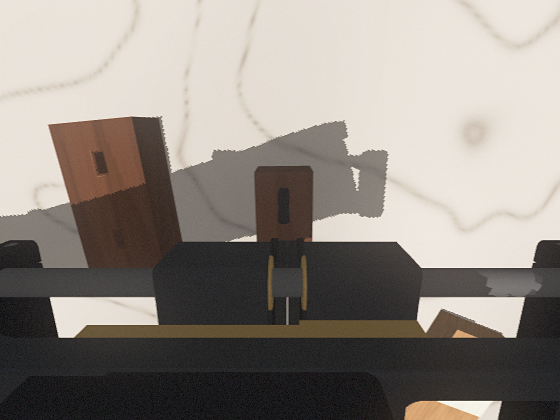

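View pics/s5.png

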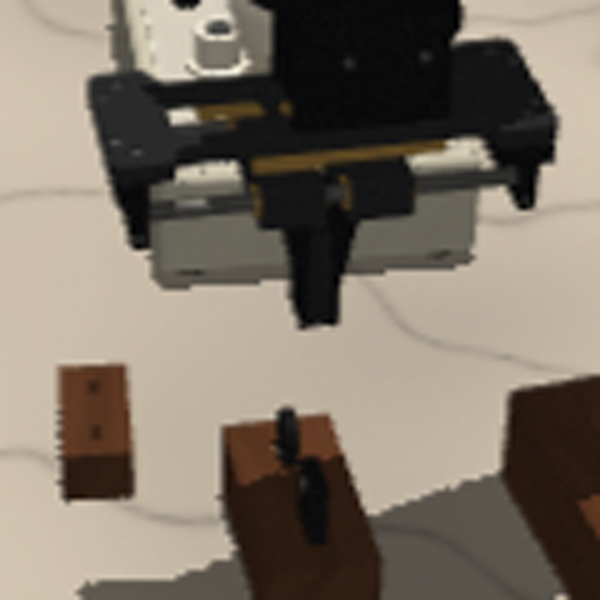

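```bash
python3 - <<'E'
from h import *
im=cv2.imread('pics/w5.png');cv2.imwrite('pics/e3.png',cv2.resize(im[180:330,230:345],None,fx=5,fy=4,interpolation=2))
T=get_calibration('wrist');S=get_calibration('side');s=read_state()
def tri(a,b):
    A=[];y=[]
    for o,d in (a,b):
        d=d/np.linalg.norm(d);P=np.eye(3)-np.outer(d,d);A.append(P);y.append(P@o)
    x=np.linalg.lstsq(np.vstack(A),np.hstack(y),rcond=None)[0]
    return x,[np.linalg.norm(P@x-v) for P,v in zip(A,y)]
x,e=tri(ray(S,294,235),ray(T,288,238));print(x,e)
m=R.from_quat(s['eef_rot']).as_matrix();print('in tool',m.T@(x-s['ee_pos']))
E
```

```text
[0.4738 0.2312 0.176 ] [np.float64(0.0010578464616918643), np.float64(0.0010578464616913259)]
in tool [-0.0342  0.0002 -0.0119]
```

View pics/e3.png

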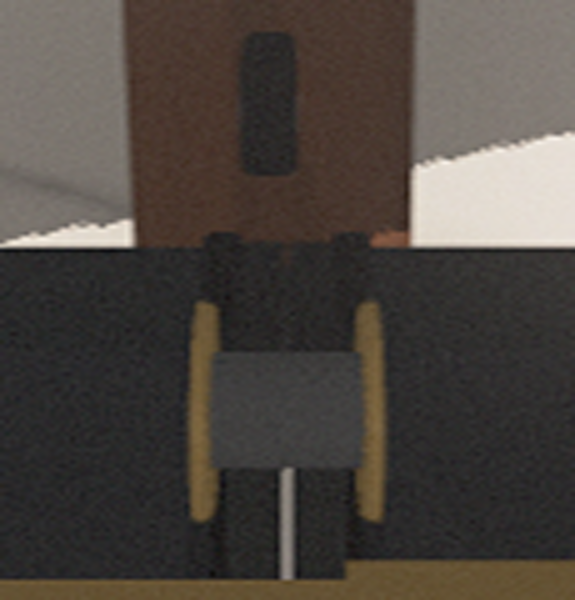

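Triangulating the fingertips puts them about 30 mm above the reported TCP, so the first attempt closed just over the head. I'll reopen and go about 30 mm lower in guarded steps.

```bash

python3 -m inch '[[[0,0,0,0,0,0,0.6],[0,0,0,0,0,0,0.6],[0,0,-0.2,0,0,0,0.6],[0,0,-0.4,0,0,0,0.6],[0,0,-0.6,0,0,0,0.6],[0,0,-0.8,0,0,0,0.6],[0,0,-0.87,0,0,0,0.6],[0,0,-0.87,0,0,0,0.6]]]'
python3 -c "
from h import *
st()
cv2.imwrite('pics/w6.png',cv2.resize(camera('wrist')[130:330,205:365,::-1],None,fx=4,fy=3,interpolation=2))
im=camera('side');cv2.imwrite('pics/s6.png',cv2.resize(im[200:320,230:350,::-1],None,fx=5,fy=5,interpolation=2))"
```

```text
time: 5.75
ee_pos: [0.4778, 0.2204, 0.0374]
eef_rot: [0.393, 0.588, -0.394, 0.587]
ft_force: [0.3, -0.3, 0.1]
width: 0.0347
t 5.75 tcp [0.4778 0.2204 0.0374] jawyaw 22.35 toolx [-0.0024 -0.0004 -1.    ] F [ 0.2536 -0.3412  0.1244] M [ 0.0124 -0.1221 -0.0245] w 0.0347 q [ 0.1925  0.3828 -0.8269  1.8563  0.3223  1.0445 -0.3737]
```

View pics/s6.png

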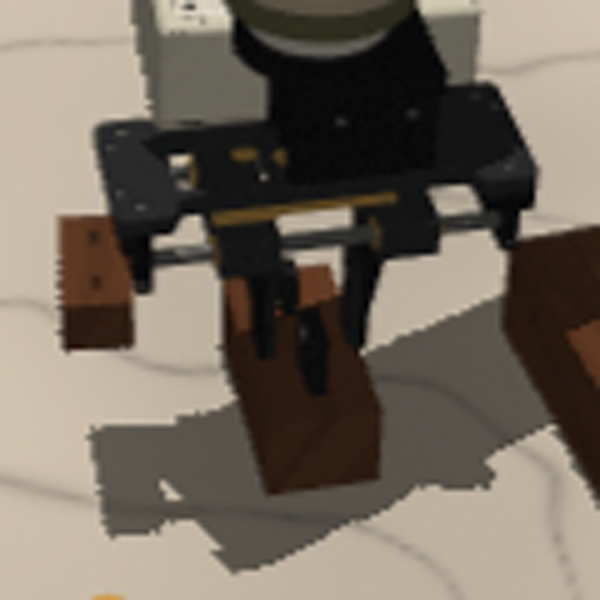

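View pics/w6.png

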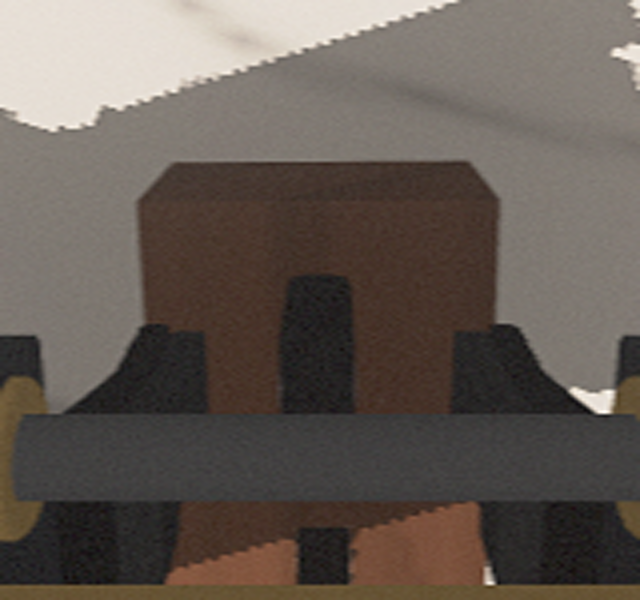

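```bash

python3 -m inch '[[[-0.01,0,-0.06,0,0,0,0.6],[-0.01,0,-0.12,0,0,0,0.6],[-0.01,0,-0.12,0,0,0,0.8],[-0.01,0,-0.12,0,0,0,0.9],[-0.01,0,-0.12,0,0,0,1],[-0.01,0,-0.12,0,0,0,1],[-0.01,0,-0.12,0,0,0,1],[-0.01,0,-0.12,0,0,0,1]]]' 40
python3 -c "
from h import *
st()
cv2.imwrite('pics/w7.png',cv2.resize(camera('wrist')[130:330,205:365,::-1],None,fx=4,fy=3,interpolation=2))
im=camera('side');cv2.imwrite('pics/s7.png',cv2.resize(im[200:320,230:350,::-1],None,fx=5,fy=5,interpolation=2))"
```

```text
time: 6.65
ee_pos: [0.4773, 0.2206, 0.0241]
eef_rot: [0.394, 0.587, -0.394, 0.587]
ft_force: [-2.8, -1.6, 2.5]
width: 0.0097
t 6.65 tcp [0.4773 0.2206 0.0241] jawyaw 22.34 toolx [-0.0003 -0.0003 -1.    ] F [-2.7997 -1.5899  2.4513] M [-0.239   0.5449 -0.0659] w 0.0097 q [ 0.183   0.3992 -0.8186  1.8695  0.34    1.0185 -0.3883]
```

View pics/s7.png

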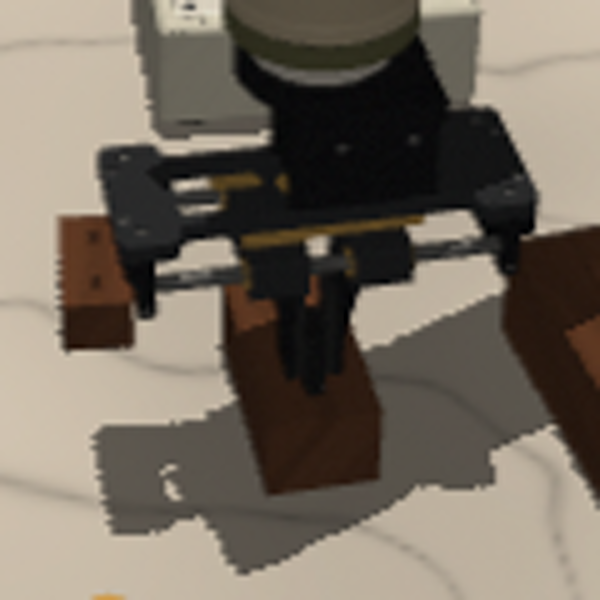

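View pics/w7.png

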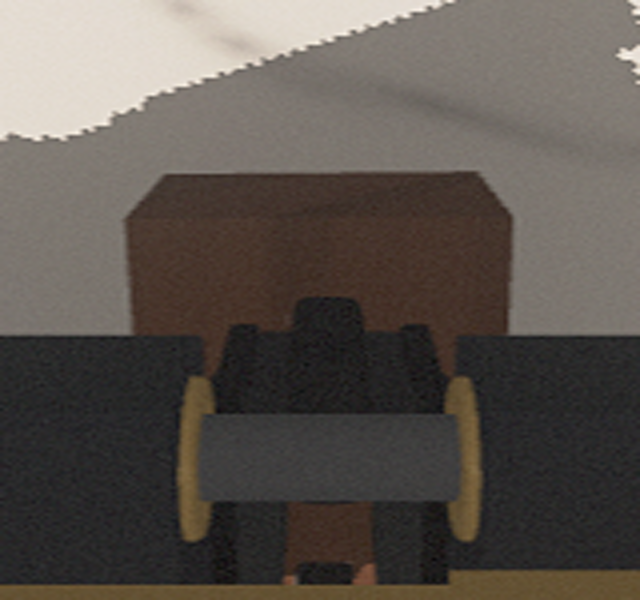

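```bash

python3 -m inch '[[[0,0,0.05,0,0,0,1],[0,0,0.15,0,0,0,1],[0,0,0.4,0,0,0,1],[0,0,0.7,0,0,0,1],[0,0,1,0,0,0,1],[0,0,1,0,0,0,1]]]' 55
python3 -c "
from h import *
st()
im=camera('side');cv2.imwrite('pics/s8.png',cv2.resize(im[170:290,230:350,::-1],None,fx=5,fy=5,interpolation=2))"
```

```text
time: 7.35
ee_pos: [0.4801, 0.2225, 0.1497]
eef_rot: [0.396, 0.586, -0.391, 0.589]
ft_force: [-0.3, 0.0, -0.9]
width: 0.0094
t 7.35 tcp [0.4801 0.2225 0.1497] jawyaw 22.36 toolx [ 0.0081  0.0028 -1.    ] F [-0.3043  0.0375 -0.95  ] M [ 0.075  -0.1507  0.0108] w 0.0094 q [ 0.2574  0.2462 -0.8811  1.7416  0.2027  1.2394 -0.2836]
```

View pics/s8.png

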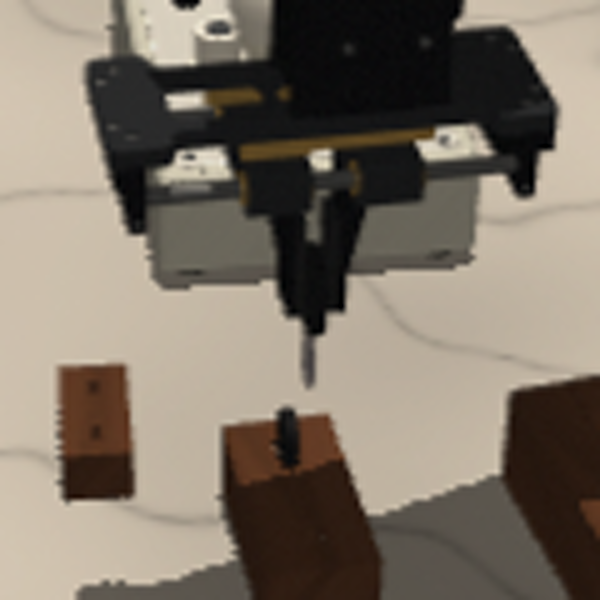

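The key is held upright and clear of the stand, and the till key hasn't moved. Next I'll carry it high over the bulb while turning the jaw by about +87°.

```bash

python3 -m inch '[[[0,-0.1,0.4,0,0,0.02,1],[0,-0.3,0.8,0,0,0.04,1],[0.05,-0.6,1,0,0,0.06,1],[0.1,-0.8,1,0,0,0.08,1]]]'
python3 -m inch '[[[0.1,-0.33,0,0,0,0.02,1],[0.15,-0.67,0,0,0,0.04,1],[0.2,-1,0,0,0,0.06,1]]]'
python3 -m inch '[[[0.1,-0.33,0,0,0,0.02,1],[0.15,-0.67,0,0,0,0.04,1],[0.2,-1,0,0,0,0.06,1]]]'
python3 -m inch '[[[0.05,-0.33,0,0,0,0.02,1],[0.1,-0.67,0,0,0,0.03,1],[0.2,-1,0,0,0,0.041,1],[0.2,-1,0,0,0,0.041,1]]]'
python3 -m inch '[[[0.05,-0.3,0,0,0,0,1],[0.1,-0.56,-0.3,0,0,0,1],[0.1,-0.56,-0.5,0,0,0,1],[0.1,-0.56,-0.5,0,0,0,1],[0.1,-0.56,-0.5,0,0,0,1]]]'
python3 -c "
from h import *
s=st()
im=camera('side');cv2.imwrite('pics/s9.png',im[...,::-1])
T=get_calibration('wrist');cv2.imwrite('pics/w9.png',camera('wrist')[...,::-1]); print(proj(T,[.574,-.302,.079]))"
```

```text
time: 7.8
ee_pos: [0.4911, 0.1231, 0.2673]
eef_rot: [0.234, 0.666, -0.233, 0.669]
ft_force: [0.7, 0.8, -1.4]
width: 0.0096
time: 8.1
ee_pos: [0.5133, 0.0028, 0.2634]
eef_rot: [0.104, 0.7, -0.104, 0.699]
ft_force: [-0.4, -0.4, -0.6]
width: 0.0094
time: 8.4
ee_pos: [0.5372, -0.1172, 0.2633]
eef_rot: [-0.028, 0.707, 0.029, 0.706]
ft_force: [0.0, -0.2, -0.7]
width: 0.01
time: 8.8
ee_pos: [0.5605, -0.2423, 0.2615]
eef_rot: [-0.115, 0.699, 0.115, 0.697]
ft_force: [-0.8, -0.6, -1.3]
width: 0.0098
time: 9.3
ee_pos: [0.5736, -0.3014, 0.2043]
eef_rot: [-0.117, 0.697, 0.118, 0.697]
ft_force: [-0.4, 0.6, 0.2]
width: 0.0098
t 9.3 tcp [ 0.5736 -0.3014  0.2043] jawyaw 109.16 toolx [-0.0004  0.001  -1.    ] F [-0.372   0.5813  0.2021] M [ 0.1427 -0.1027  0.0051] w 0.0098 q [ 0.8999  0.4605 -0.6849  1.3441  0.2867  1.437   2.1339]
[287.1216 194.7307]
```

View pics/s9.png

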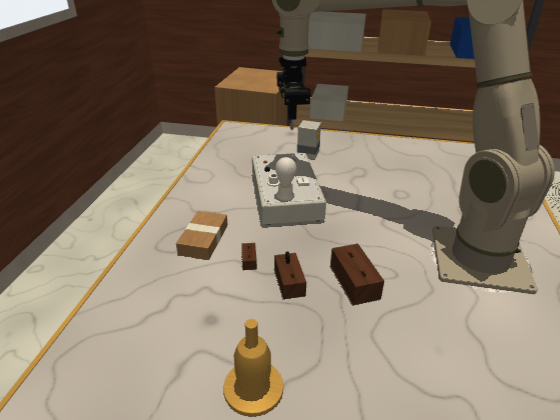

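View pics/w9.png

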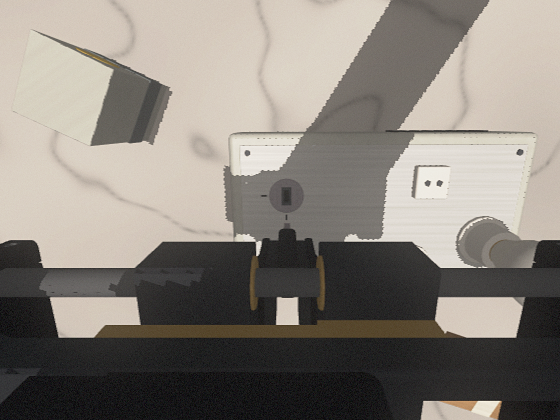

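```bash
python3 - <<'E'
import cv2
t=cv2.imread('pics/w9.png')
cv2.imwrite('pics/f.png',cv2.resize(t[165:265,230:345],None,fx=6,fy=6,interpolation=2))
E
```

```text
(no output)
```

View pics/f.png

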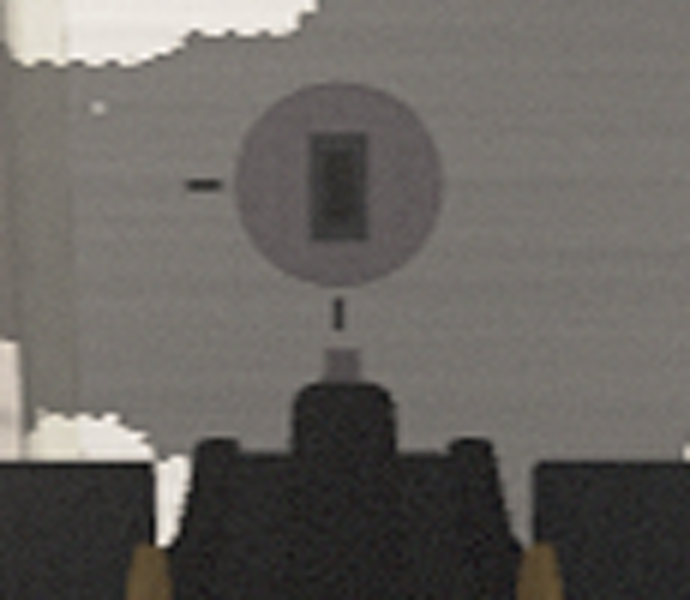

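```bash
python3 - <<'E'
from h import *
T=get_calibration('wrist');s=read_state()
P=lambda u,v:(230+u/6-.4,165+v/6-.4)
L=onz(T,*P(339,185),.079)
for e in [(339,82),(339,288),(236,185),(443,185)]: print('bezel edge',np.linalg.norm((onz(T,*P(*e),.079)-L)[:2]))
m=R.from_quat(s['eef_rot']).as_matrix();z=s['ee_pos'][2]-.0241+.008
a=np.radians(19.2);ax=np.array([np.cos(a),np.sin(a)]);ay=np.array([-np.sin(a),np.cos(a)])
tip=onz(T,*P(343,348),z); bl=onz(T,*P(343,348),z+.007);hd=onz(T,*P(344,385),z+.037)
print('L',L,'tip',tip,bl,hd)
# image up direction in tester axes
for n,p in(('tip',tip),('bl',bl),('head',hd)):
    d=(p-s['ee_pos'])[:2];print(n,'rel tcp along x,y',d@ax,d@ay)
d=(L-s['ee_pos'])[:2];print('lock rel tcp',d@ax,d@ay)
E
```

```text
bezel edge 0.01832677728192459
bezel edge 0.01887763744290626
bezel edge 0.018175008423887935
bezel edge 0.01834775704224236
L [ 0.5755 -0.303   0.079 ] tip [ 0.5705 -0.3037  0.1899] [ 0.5684 -0.3044  0.1969] [ 0.563  -0.3061  0.2269]
tip rel tcp along x,y -0.00439485432377863 -0.0007134763581658987
bl rel tcp along x,y -0.006610288013046874 -0.0006951858209246199
head rel tcp along x,y -0.012312679146980475 -0.0005233149010449568
lock rel tcp 0.0005596682732819136 -0.0016746039821289606
```

```bash

python3 -m inch '[[[0.008,-0.007,-0.3,0,0,0,1],[0.008,-0.007,-0.6,0,0,0,1],[0.008,-0.007,-0.87,0,0,0,1],[0.008,-0.007,-0.87,0,0,0,1],[0.008,-0.007,-0.87,0,0,0,1]]]'
python3 -c "
from h import *
s=st()
im=camera('side');cv2.imwrite('pics/s10.png',cv2.resize(im[90:210,230:350,::-1],None,fx=5,fy=5,interpolation=2))
im=camera('wrist');cv2.imwrite('pics/w10.png',cv2.resize(im[165:265,230:345,::-1],None,fx=6,fy=6,interpolation=2))"
```

```text
time: 9.9
ee_pos: [0.5753, -0.3031, 0.1016]
eef_rot: [-0.118, 0.697, 0.117, 0.698]
ft_force: [-0.1, -0.2, 0.5]
width: 0.0094
t 9.9 tcp [ 0.5753 -0.3031  0.1016] jawyaw 109.13 toolx [ 0.0014 -0.0005 -1.    ] F [-0.1322 -0.2491  0.5204] M [ 0.1607 -0.1599  0.0122] w 0.0094 q [ 0.8959  0.5304 -0.6628  1.472   0.334   1.2523  2.1002]
```

View pics/s10.png

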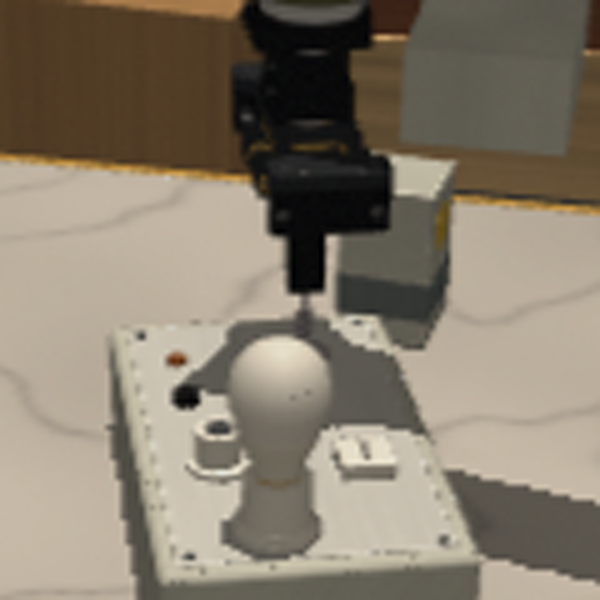

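View pics/w10.png

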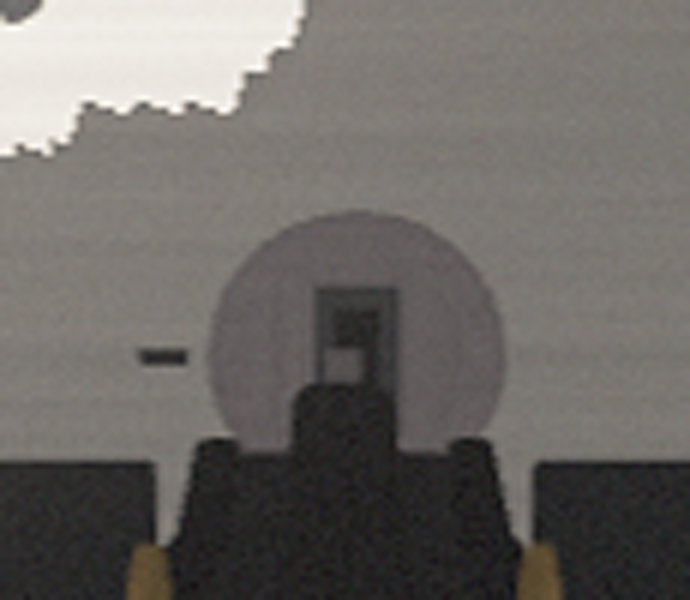

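```bash
python3 - <<'E'
from h import *
T=get_calibration('wrist');s=st()
P=lambda u,v:(230+u/6-.4,165+v/6-.4)
a=np.radians(19.2);ax=np.array([np.cos(a),np.sin(a)]);ay=np.array([-np.sin(a),np.cos(a)])
z=s['ee_pos'][2]-.0241+.008
for n,p in(('lock',onz(T,*P(357,358),.079)),('blade',onz(T,*P(343,346),z+.007)),('head',onz(T,*P(344,385),z+.037))):
    d=(p-s['ee_pos'])[:2];print(n,p,'rel tcp x,y',d@ax,d@ay)
E
```

```text
t 10.0 tcp [ 0.5761 -0.3036  0.1027] jawyaw 109.11 toolx [ 0.0035 -0.0017 -1.    ] F [0.0269 0.6979 0.2148] M [ 0.1306 -0.1     0.0252] w 0.0096 q [ 0.8961  0.5295 -0.6631  1.4709  0.3341  1.2519  2.1001]
lock [ 0.5751 -0.3029  0.079 ] rel tcp x,y -0.0006544396469466009 0.0009618641124280999
blade [ 0.5699 -0.3065  0.0936] rel tcp x,y -0.006826116194747846 -0.0006869200742162095
head [ 0.5646 -0.3081  0.1236] rel tcp x,y -0.012320831618197319 -0.0004663366293810953
```

```bash

python3 -m inch '[[[-0.004,0.012,0,0,0,0,1],[-0.004,0.012,-0.04,0,0,0,1],[-0.004,0.012,-0.08,0,0,0,1],[-0.004,0.012,-0.1,0,0,0,1],[-0.004,0.012,-0.1,0,0,0,1]]]'
python3 -c "
from h import *
s=st()
im=camera('wrist');cv2.imwrite('pics/w11.png',cv2.resize(im[165:265,230:345,::-1],None,fx=6,fy=6,interpolation=2));st()"
```

```text
time: 10.5
ee_pos: [0.5736, -0.3018, 0.087]
eef_rot: [-0.117, 0.698, 0.118, 0.697]
ft_force: [-0.6, -0.7, -1.0]
width: 0.0098
t 10.5 tcp [ 0.5736 -0.3018  0.087 ] jawyaw 109.1 toolx [-0.001   0.0006 -1.    ] F [-0.5506 -0.6579 -0.9742] M [ 0.1012 -0.1717 -0.0252] w 0.0098 q [ 0.8942  0.5408 -0.6589  1.4901  0.3408  1.2285  2.0934]
t 10.55 tcp [ 0.5738 -0.3019  0.0873] jawyaw 109.09 toolx [-0.0006  0.0004 -1.    ] F [0.2311 0.8741 0.0079] M [ 0.0966 -0.1106 -0.0339] w 0.0095 q [ 0.8942  0.5405 -0.659   1.4897  0.3408  1.2287  2.0934]
```

View pics/w11.png

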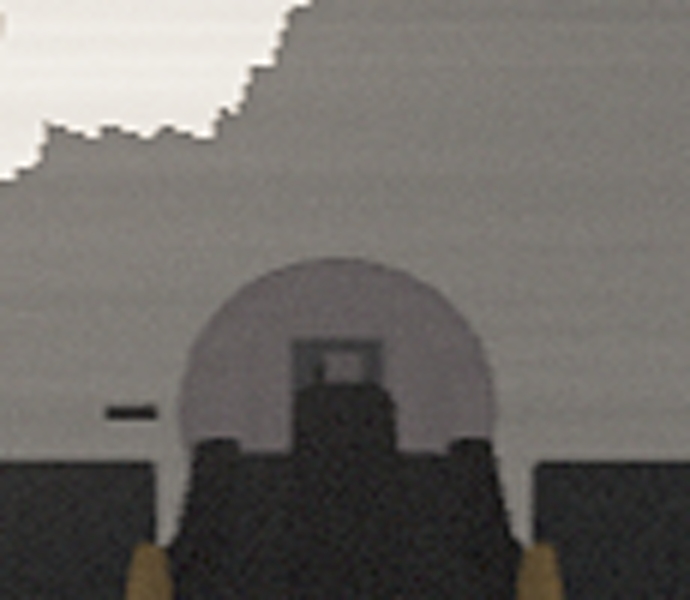

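```bash

python3 -m inch '[[[0.002,-0.006,0,0,0,0,1],[0.002,-0.006,-0.02,0,0,0,1],[0.002,-0.006,-0.05,0,0,0,1],[0.002,-0.006,-0.05,0,0,0,1],[0.002,-0.006,-0.05,0,0,0,1]]]'
python3 -c "
from h import *
s=st()
im=camera('wrist');cv2.imwrite('pics/w12.png',cv2.resize(im[165:265,230:345,::-1],None,fx=6,fy=6,interpolation=2));st()"
```

```text
time: 11.05
ee_pos: [0.5745, -0.3023, 0.0815]
eef_rot: [-0.117, 0.697, 0.118, 0.697]
ft_force: [2.3, 0.9, -1.2]
width: 0.0098
t 11.05 tcp [ 0.5745 -0.3023  0.0815] jawyaw 109.11 toolx [ 0.0003  0.0006 -1.    ] F [ 2.2766  0.9065 -1.2286] M [ 0.4044 -0.6985 -0.0018] w 0.0098 q [ 0.8931  0.5468 -0.6571  1.4938  0.3445  1.2186  2.0917]
t 11.1 tcp [ 0.5745 -0.3023  0.0816] jawyaw 109.12 toolx [ 0.0004  0.0005 -1.    ] F [ 2.7761  1.3193 -0.7464] M [ 0.3546 -0.7554  0.0424] w 0.0094 q [ 0.893   0.5467 -0.6571  1.4937  0.3445  1.2187  2.0917]
```

View pics/w12.png

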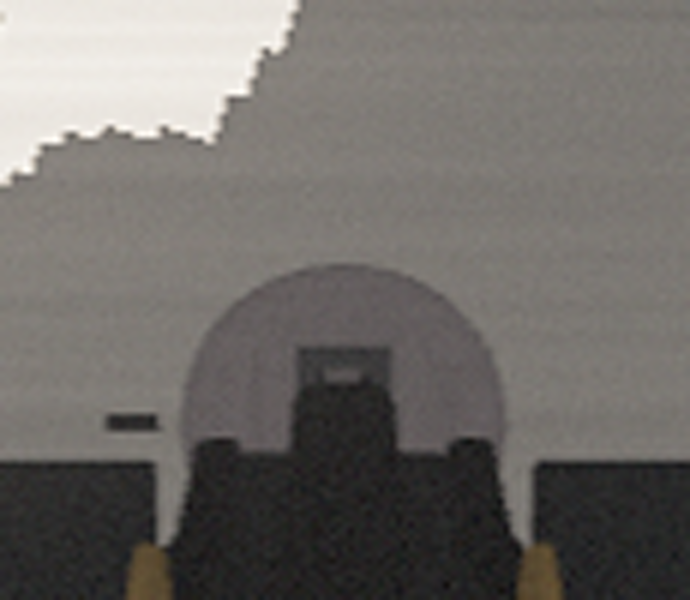

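The key tip is in the keyway and centred sideways. It feels a light +x reaction, so I'll shift about 0.8 mm and then ease down while rocking along the slot.

```bash

python3 -m inch '[[[0.006,0.002,0,0,0,0,1],[0.006,0.002,-0.01,0,0,0,1],[0.014,0.005,-0.015,0,0,0,1],[-0.002,-0.001,-0.02,0,0,0,1],[0.014,0.005,-0.025,0,0,0,1],[-0.002,-0.001,-0.03,0,0,0,1],[0.014,0.005,-0.035,0,0,0,1],[-0.002,-0.001,-0.04,0,0,0,1],[0.006,0.002,-0.04,0,0,0,1],[0.006,0.002,-0.04,0,0,0,1]]]'
python3 -c "
from h import *
st()"
```

```text
time: 12.1
ee_pos: [0.5748, -0.3024, 0.0768]
eef_rot: [-0.117, 0.697, 0.117, 0.697]
ft_force: [2.5, 0.8, 0.3]
width: 0.0095
t 12.1 tcp [ 0.5748 -0.3024  0.0768] jawyaw 109.09 toolx [-0.0004  0.0001 -1.    ] F [2.4856 0.7985 0.2739] M [ 0.308  -0.4343 -0.0067] w 0.0095 q [ 0.8909  0.5521 -0.655   1.4967  0.3483  1.2117  2.0887]
```

```bash

python3 -m inch '[[[0.003,0.001,-0.01,0,0,0,1],[0.012,0.004,-0.015,0,0,0,1],[-0.006,-0.002,-0.02,0,0,0,1],[0.012,0.004,-0.025,0,0,0,1],[-0.006,-0.002,-0.03,0,0,0,1],[0.012,0.004,-0.04,0,0,0,1],[-0.006,-0.002,-0.05,0,0,0,1],[0.012,0.004,-0.06,0,0,0,1],[-0.006,-0.002,-0.06,0,0,0,1],[0.003,0.001,-0.06,0,0,0,1]]]'
python3 -c "
from h import *
st()"
```

```text
time: 13.1
ee_pos: [0.5753, -0.302, 0.0695]
eef_rot: [-0.117, 0.697, 0.118, 0.697]
ft_force: [1.2, -0.2, 0.0]
width: 0.0099
t 13.1 tcp [ 0.5753 -0.302   0.0695] jawyaw 109.11 toolx [ 0.0002  0.0005 -1.    ] F [ 1.1603 -0.1621  0.0009] M [ 0.1438 -0.2733 -0.0561] w 0.0099 q [ 0.8889  0.5593 -0.6527  1.5029  0.3526  1.1992  2.0855]
```

Going well: the tip is about 25.6 mm down with negligible vertical force. I'll continue.

```bash

python3 -m inch '[[[0,0,-0.01,0,0,0,1],[0.009,0.003,-0.015,0,0,0,1],[-0.009,-0.003,-0.02,0,0,0,1],[0.009,0.003,-0.03,0,0,0,1],[-0.009,-0.003,-0.04,0,0,0,1],[0.009,0.003,-0.05,0,0,0,1],[-0.009,-0.003,-0.06,0,0,0,1],[0.009,0.003,-0.07,0,0,0,1],[-0.009,-0.003,-0.08,0,0,0,1],[0,0,-0.08,0,0,0,1]]]'
python3 -c "
from h import *
st()"
```

```text
time: 14.1
ee_pos: [0.5751, -0.3023, 0.0598]
eef_rot: [-0.117, 0.697, 0.117, 0.697]
ft_force: [-0.4, 0.1, 1.7]
width: 0.0097
t 14.1 tcp [ 0.5751 -0.3023  0.0598] jawyaw 109.09 toolx [-0.0002  0.0002 -1.    ] F [-0.3785  0.0679  1.669 ] M [ 0.0657 -0.0555 -0.0222] w 0.0097 q [ 0.8871  0.5685 -0.649   1.5114  0.359   1.1832  2.0813]
```

```bash

python3 -m inch '[[[0.009,0.003,-0.01,0,0,0,1],[-0.009,-0.003,-0.02,0,0,0,1],[0.009,0.003,-0.025,0,0,0,1],[-0.009,-0.003,-0.03,0,0,0,1],[0,0,-0.03,0,0,0,1],[0,0,-0.03,0,0,0,1]]]'
python3 -c "
from h import *
st()
im=camera('wrist');cv2.imwrite('pics/w13.png',im[...,::-1])
im=camera('side');cv2.imwrite('pics/s13.png',cv2.resize(im[90:210,230:350,::-1],None,fx=5,fy=5,interpolation=2))"
```

```text
time: 14.7
ee_pos: [0.5755, -0.3026, 0.0579]
eef_rot: [-0.118, 0.697, 0.117, 0.697]
ft_force: [-3.6, 1.8, 13.8]
width: 0.0095
t 14.7 tcp [ 0.5755 -0.3026  0.0579] jawyaw 109.08 toolx [ 0.0005 -0.0009 -1.    ] F [-3.56    1.8316 13.8046] M [0.4179 0.8189 0.0511] w 0.0095 q [ 0.8862  0.5705 -0.6482  1.5128  0.3613  1.1792  2.0796]
```

View pics/s13.png

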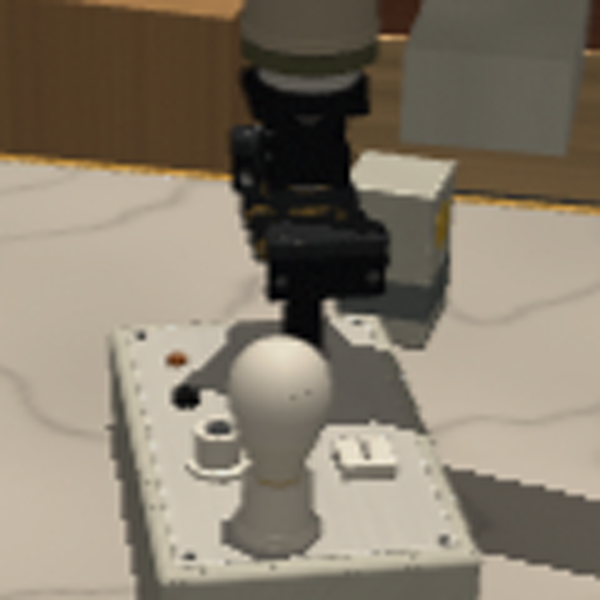

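View pics/w13.png

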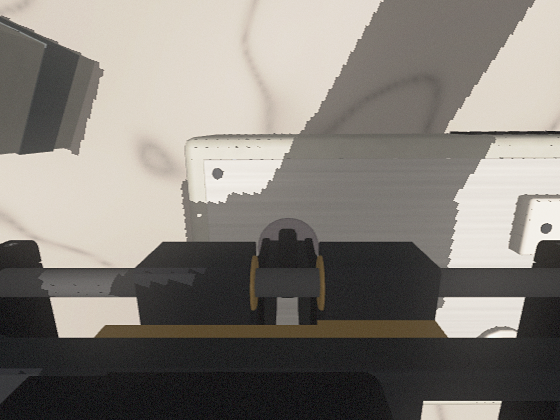

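```bash

python3 -m inch '[[[0.006,0.002,-0.005,0,0,0,1],[-0.006,-0.002,-0.01,0,0,0,1],[0.006,0.002,-0.01,0,0,0,1],[-0.006,-0.002,-0.01,0,0,0,1],[0,0,-0.01,0,0,0,1]]]'
python3 -c "
from h import *
for i in range(1): st()"
```

```text
time: 15.3
ee_pos: [0.576, -0.3027, 0.0578]
eef_rot: [-0.118, 0.697, 0.117, 0.698]
ft_force: [-6.4, 1.9, 23.0]
width: 0.0099
t 15.3 tcp [ 0.576  -0.3027  0.0578] jawyaw 109.08 toolx [ 0.0016 -0.0015 -1.    ] F [-6.4128  1.8748 22.985 ] M [ 0.5898  1.7954 -0.0332] w 0.0099 q [ 0.8861  0.5706 -0.6483  1.5131  0.3618  1.1778  2.0791]
```

It's home: pressing 1.2 mm further only raised the force to 23 N with no descent. I'll ease the push and start the clockwise turn.

```bash

python3 -m inch '[[[-0.003,0,0.01,0,0,0,1],[-0.003,0,0.015,0,0,0,1],[-0.003,0,0.015,0,0,-0.015,1],[-0.003,0,0.015,0,0,-0.03,1],[-0.003,0,0.015,0,0,-0.045,1],[-0.003,0,0.015,0,0,-0.06,1],[-0.003,0,0.015,0,0,-0.06,1]]]'
python3 -c "
from h import *
st()"
```

```text
time: 16.0
ee_pos: [0.5754, -0.3023, 0.058]
eef_rot: [0.016, 0.707, -0.017, 0.707]
ft_force: [-1.0, 1.8, 9.7]
width: 0.0098
t 16.0 tcp [ 0.5754 -0.3023  0.058 ] jawyaw 87.31 toolx [ 0.001  -0.0005 -1.    ] F [-1.0071  1.8427  9.6717] M [ 0.34    0.1959 -0.0087] w 0.0098 q [ 0.8381  0.5514 -0.5776  1.5166  0.3165  1.1668  1.7274]
```

```bash

python3 -m inch '[[[0,0,0,0,0,-0.02,1],[0,0,0,0,0,-0.04,1],[0,0,0,0,0,-0.06,1],[0,0,0,0,0,-0.08,1],[0,0,0,0,0,-0.1,1],[0,0,0,0,0,-0.12,1],[0,0,0,0,0,-0.14,1],[0,0,0,0,0,-0.14,1]]]'
python3 -c "
from h import *
st()"
```

```text
time: 16.8
ee_pos: [0.5753, -0.3025, 0.058]
eef_rot: [0.316, 0.632, -0.316, 0.633]
ft_force: [-1.1, 0.7, 8.5]
width: 0.0098
t 16.8 tcp [ 0.5753 -0.3025  0.058 ] jawyaw 36.84 toolx [ 0.001  -0.0008 -1.    ] F [-1.0679  0.7497  8.4704] M [0.1564 0.2096 0.0447] w 0.0098 q [ 0.723   0.518  -0.4152  1.5237  0.2215  1.1453  0.9078]
```

```bash

python3 -m inch '[[[0,0,0,0,0,-0.02,1],[0,0,0,0,0,-0.04,1],[0,0,0,0,0,-0.05,1],[0,0,0,0,0,-0.05,1]]]'
python3 -c "
from h import *
st()"
python3 -m inch '[[[0,0,0,0,0,-0.01,1],[0,0,0,0,0,-0.02,1],[0,0,0,0,0,-0.02,1]]]'
python3 -c "
from h import *
st()"
```

```text
time: 17.2
ee_pos: [0.5752, -0.3026, 0.058]
eef_rot: [0.411, 0.575, -0.411, 0.576]
ft_force: [-3.3, 0.9, 9.5]
width: 0.0098
t 17.2 tcp [ 0.5752 -0.3026  0.058 ] jawyaw 18.96 toolx [ 0.0008 -0.0008 -1.    ] F [-3.3044  0.9196  9.5023] M [0.1677 0.2956 0.0241] w 0.0098 q [ 0.6817  0.5091 -0.3583  1.5264  0.1898  1.1394  0.6166]
time: 17.5
ee_pos: [0.5752, -0.3026, 0.058]
eef_rot: [0.446, 0.548, -0.446, 0.549]
ft_force: [-1.5, 0.0, 8.5]
width: 0.0097
t 17.5 tcp [ 0.5752 -0.3026  0.058 ] jawyaw 11.76 toolx [ 0.0008 -0.0007 -1.    ] F [-1.5291  0.0424  8.5289] M [0.1099 0.3213 0.0778] w 0.0097 q [ 0.6652  0.5059 -0.3357  1.5275  0.1773  1.1373  0.4993]
```

```bash

python3 -m inch '[[[0,0,0,0,0,-0.008,1],[0,0,0,0,0,-0.008,1]]]'
python3 -c "
from h import *
st()"
python3 -m inch '[[[0,0,0,0,0,-0.008,1],[0,0,0,0,0,-0.008,1]]]'
python3 -c "
from h import *
st();im=camera('wrist');cv2.imwrite('pics/w14.png',im[...,::-1]);st()"
```

```text
time: 17.7
ee_pos: [0.5752, -0.3026, 0.058]
eef_rot: [0.46, 0.537, -0.46, 0.538]
ft_force: [-1.1, 0.7, 8.8]
width: 0.0097
t 17.7 tcp [ 0.5752 -0.3026  0.058 ] jawyaw 8.91 toolx [ 0.0008 -0.0007 -1.    ] F [-1.0579  0.6975  8.8446] M [0.1665 0.3613 0.0855] w 0.0097 q [ 0.6587  0.5047 -0.3268  1.5278  0.1723  1.1365  0.4529]
time: 17.9
ee_pos: [0.5751, -0.3026, 0.058]
eef_rot: [0.473, 0.525, -0.473, 0.526]
ft_force: [-2.1, 0.3, 8.9]
width: 0.0096
t 17.9 tcp [ 0.5751 -0.3026  0.058 ] jawyaw 6.04 toolx [ 0.0007 -0.0007 -1.    ] F [-2.0673  0.2832  8.8683] M [0.159  0.3247 0.0739] w 0.0096 q [ 0.652   0.5034 -0.3177  1.5283  0.1674  1.1357  0.406 ]
t 17.95 tcp [ 0.5752 -0.3026  0.058 ] jawyaw 6.11 toolx [ 0.0007 -0.0007 -1.    ] F [-1.6853  0.6222  9.6559] M [0.1053 0.3741 0.1077] w 0.0098 q [ 0.6521  0.5035 -0.3179  1.5283  0.1675  1.1357  0.4072]
```

View pics/w14.png

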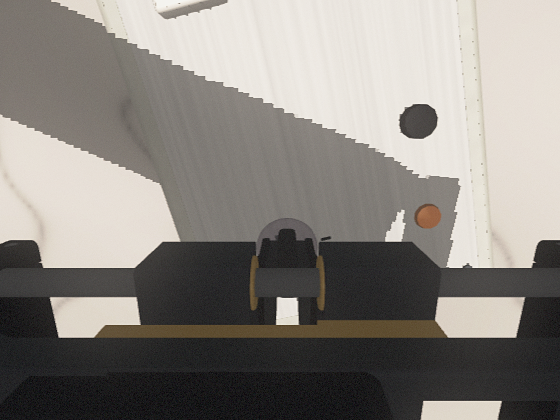

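```bash

cat > av.py <<'E'
from h import *
M=[];F=[]
for i in range(8):
    s=read_state();M.append(s['torque']);F.append(s['ft_force']);camera('side')
print('avg M',np.mean(M,0),'sd',np.std(M,0),'F',np.mean(F,0));st()
E
python3 av.py
python3 -m inch '[[[0,0,0,0,0,-0.008,1],[0,0,0,0,0,-0.016,1],[0,0,0,0,0,-0.016,1]]]'
python3 av.py
```

```text
avg M [0.1597 0.361  0.1314] sd [0.0345 0.0221 0.0229] F [-2.0912  0.3879  9.4716]
t 18.35 tcp [ 0.5751 -0.3026  0.058 ] jawyaw 6.14 toolx [ 0.0008 -0.0007 -1.    ] F [-1.7659  1.2306  8.4763] M [0.2074 0.3326 0.105 ] w 0.0098 q [ 0.6522  0.5035 -0.3181  1.5283  0.1675  1.1357  0.4076]
time: 18.65
ee_pos: [0.5751, -0.3026, 0.058]
eef_rot: [0.499, 0.501, -0.499, 0.502]
ft_force: [-1.6, 0.6, 9.6]
width: 0.0094
avg M [0.1627 0.4757 0.376 ] sd [0.0344 0.0253 0.0392] F [-2.2007  0.4597  9.5549]
t 19.05 tcp [ 0.5751 -0.3025  0.058 ] jawyaw 0.4 toolx [ 0.0006 -0.0007 -1.    ] F [-2.0266 -0.1767  9.4038] M [0.142  0.4804 0.3398] w 0.0096 q [ 0.6388  0.5012 -0.3     1.5292  0.1578  1.1343  0.3138]
```

The torque rose sharply from 0.13 to 0.38 N·m over the last 5.7°, well above the 0.08 N·m spring, so the rotor is on its stop. I'll hold for a second and then take a final look.

```bash

python3 -m inch '[[[0,0,0,0,0,0,1],[0,0,0,0,0,0,1],[0,0,0,0,0,0,1],[0,0,0,0,0,0,1],[0,0,0,0,0,0,1],[0,0,0,0,0,0,1]]]'
python3 av.py
python3 -c "
from h import *
im=camera('wrist');cv2.imwrite('pics/w15.png',cv2.resize(im[190:330,220:360,::-1],None,fx=4,fy=4,interpolation=2))
cv2.imwrite('pics/s15.png',camera('side')[...,::-1])"
```

```text
time: 19.65
ee_pos: [0.5751, -0.3025, 0.058]
eef_rot: [0.498, 0.501, -0.498, 0.502]
ft_force: [-1.9, 0.8, 9.9]
width: 0.0092
avg M [0.1639 0.4749 0.3532] sd [0.0244 0.0262 0.0298] F [-2.2459  0.4343  9.5233]
t 20.05 tcp [ 0.5751 -0.3025  0.058 ] jawyaw 0.4 toolx [ 0.0006 -0.0007 -1.    ] F [-1.2792  1.0419  9.9745] M [0.1362 0.4749 0.4197] w 0.0095 q [ 0.6387  0.5012 -0.2999  1.5291  0.1578  1.1343  0.3139]
```

View pics/w15.png

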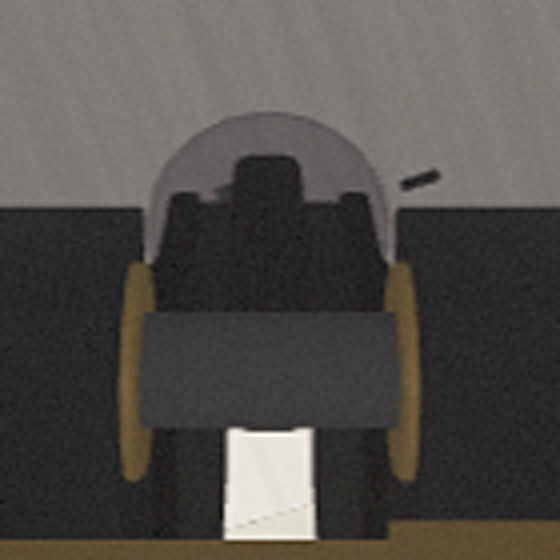

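View pics/s15.png

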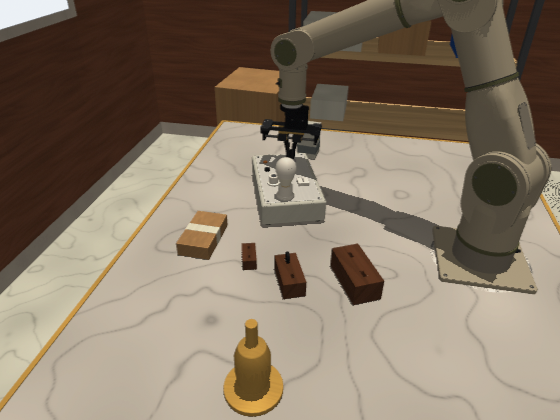

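The wrist view shows the head square between the pads at about (268,175), down on the bezel. The torque is steady. In the side view the till key is still in the stand at (287,257) and the other goods haven't moved. I'll hand in.

```bash
python3 -c "
from h import *
print(close_job())"
```

```text
the job is handed in; nothing more can be done
None
```

The test key is fully home in the tester's switch, turned clockwise to its stop, and still held in the gripper at 55 N. I handed the job in at about 20 s. The till key and the other goods look unmoved in the last side view.

**Key home:** The TCP stopped at z = 0.058 m, matching the height I worked out for home. Pressing 1.2 mm further only raised the force from 14 to 23 N. I then eased off to about 9.5 N downward. I rocked the key along the slot on the way in, and the pins gave no trouble.

**Turn:** I turned the gripper about 109°. That covers the quarter turn, the play in the slot, and some push against the stop. The torque rose sharply from 0.13 to 0.36–0.38 N·m over the last 5.7°, well above the spring's 0.08 N·m, and held steady for about a second. I did not see the rotor angle directly; that it is on its stop comes from this torque rise.

**What disagreed:**
- The first grasp closed on nothing. The camera views put the fingertips about 30 mm above the reported TCP, so I went lower by that amount and the second grasp held, at about 9.7 mm opening.
- The reported TCP position varied by about 1 mm between readings. I therefore made the final alignment to the slot from the wrist pictures and the contact forces.

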